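# Put the stock room kettle on

## Task

The kettle on the tea table is ready to be switched on, but its lid still stands open. Push the lid down shut with your fingertips, then press the on/off switch (the broad paddle at the outer end of the handle's top) fully down with a light fingertip press, and take your hand away. Do not press the small round lid-release button between the lid and the switch, do not shove, turn, lift or tip the kettle, press nothing hard, and leave the tumbler, mug, jar and spoon where they are.

Things in the scene. Friction and masses are not known exactly. Their poses are not given: they have to be found in the camera images.
- kettle: black cordless kettle standing loose on its round power base (can turn on it), 1.2 to 1.9 kg in all. Origin: centre of its underside, 12 mm above the table; x points to the pouring lip, the handle is on the -x side, z up. A cone 140 mm across at the foot, 106 mm at the rim, rim 175 mm above the origin. From the lid outwards along the handle's top: hinge knuckle, round release button, switch paddle.
- handle_top (a point): middle of the flat top of the kettle's handle, 178 mm above the kettle's origin, at kettle x = -0.093. The top is 78 mm long (along the kettle's x) and 30 mm wide; at its outer end the grip curves down to the foot. The hinge knuckle, 34 mm wide, at kettle x = -0.052, stands 5 mm higher. Axes as the kettle's.
- lid (a joint): the lid's hinge, rad: 0 shut, growing as it opens upwards, 1.35 wide open; starts between 0.8 and 1.25. Friction holds it at any angle; about 1 N near the free edge moves it; shut, its soft seal gives about 2 mm at 10 N. It is shut by pushing its outer (upper) face, which when open looks towards the handle.
- lid_hinge (a point): point on the lid's hinge line (along the kettle's y), 180 mm above the kettle's origin, at kettle x = -0.050. The lid is a black disc 104 mm across, its centre 51 mm from the hinge; its domed outer face is 5 to 8 mm above the hinge line when shut. The point turns with the lid: x from hinge to free edge, z the outward normal.
- lid_edge (a point): the place to push: a point on the lid's outer face on its middle line, 88 mm from the hinge (along the lid's x) and 6 mm out from the hinge plane (along its z). Turns with the lid.
- switch_pad (a point): the place to press: top of the switch paddle, 23 mm outwards from its hinge; when off it is 191 mm above the kettle's origin at kettle x = -0.120, and goes down about 6.5 mm to fully on, pressed (1 mm of it springy). The paddle is a grey ribbed plate 28 mm long (along the kettle's x), 24 mm wide, 6 mm thick, hinged at its inner end; its outer end is the high one when off. It is the outermost control.
- switch (a joint): the on/off switch's angle, rad: 0 off (outer end tipped up), 0.24 fully down, on. It stays where it is left; about 3 to 4 N on its outer end moves it; at the end stop its soft mounting gives about 2 mm at 10 N.
- release_top (a point): centre of the top of the lid-release button, a round grey button 16 mm across standing 4 mm above the handle's top, 70 mm behind the kettle's axis (50 mm inwards of switch_pad). Leave it alone.
- release (a joint): the lid-release button's travel, m: 0 up, 0.0035 fully down (about 4 N). Must stay up.
- base: black power base, fixed: a disc 160 mm across and 12 mm high with a raised middle that fits inside the kettle's foot. Origin: centre of its underside, on the table.
- tumbler: glass tumbler, 72 mm across, 95 mm high; origin at the centre of its underside. Leave alone.
- mug: white mug, 78 mm across without its handle, 92 mm high; origin at the centre of its underside. Leave alone.
- jar: amber glass jar with a red screw cap, 68 mm across, 105 mm high; origin at the centre of its underside. Leave alone.
- spoon: steel measuring spoon with a round bowl, lying on the table, 140 mm long; origin at the middle of its underside. Leave alone.

How it is judged (in metres and radians):
On the way, in this order (a step that is already met when the one before it is completed fails the run):
1. the lid is shut, with the switch still off (value of joint lid below 0.08 rad and value of joint switch below 0.06 rad), for 0.2 s.
2. the switch is pressed down to on, the lid still shut (value of joint switch above 0.17 rad and value of joint lid below 0.08 rad), for 0.1 s.
At the end, for the whole second after the job is handed in: Lid shut (within 0.08 rad), switch down (beyond 0.17 of 0.24 rad), release button up; kettle upright and still on its base (within 10 mm of its centre, hinge within 25 mm of its start); tumbler, mug, jar and spoon within 15 mm of their starts (all of step 2 and value of joint release below 0.0015 m and horizontal distance between kettle and base below 0.01 m and distance of lid_hinge from where it was at the start of the episode below 0.025 m and angle between kettle's own z axis and vertical below 0.05 rad and linear speed of kettle below 0.02 m/s and distance of each of tumbler, mug, jar, spoon from where it was at the start of the episode below 0.015 m); the robot touches nothing.
It fails at once if the lid-release button was pressed (value of joint release above 0.0015 m).
It fails at once if the switch was put on with the lid open (value of joint switch above 0.12 rad and value of joint lid above 0.15 rad).
It fails at once if the kettle was pressed hard (more than 25 N) (contact force between any of the fingers, the arm and kettle above 25 N).
It fails at once if the kettle was shoved, turned, lifted or tipped (distance of lid_hinge from where it was at the start of the episode above 0.025 m or distance of kettle from where it was at the start of the episode above 0.012 m or angle between kettle's own z axis and vertical above 0.12 rad).
It fails at once if a bystander was disturbed (distance of any of tumbler, mug, jar, spoon from where it was at the start of the episode above 0.015 m).
It also fails if it takes over 40 s, if anything falls off the work surface, if the arm or the gripper's body presses on something with over 40 N, if the wrist force passes 120 N, or if a joint passes its speed limit or range.

## Robot

A 6-joint arm with a two-finger parallel gripper is mounted at the origin on the work surface. World frame = base frame: x ahead of the robot, y to its left, z up, the work surface at z = 0. Lengths are in m, angles in degrees, forces in N, time in s.
With the tool pointing down it reaches from about 0.3 to 0.75 m from the base axis. Payload 8.5 kg.
Tool frame: the origin (TCP) lies midway between the tips of the shut fingers; the grasp point (between the pads) lies env.tcp_to_grasp behind it (env.tcp_to_grasp is the distance from the TCP to the grasp point, in m); z points along the fingers, y is the direction in which the jaws open and shut (so a half turn about z gives the same grasp; the last joint's range is limited). The gripper opens to 85 mm and grips with 20 to 120 N. Pads are 22 mm wide; open, the fingers measure 114 mm over their backs; the gripper's body (76 mm by 85 mm) begins 54 mm behind the grasp point. The pads swing forward as they close: fully open they stand 13 mm farther back than shut.
Start: joints at [62.722, 21.807, 74.336, -0, 83.858, -12.336], TCP at [0.142, 0.531, 0.231] pointing down, gripper open.
Joint ranges: [-178.18, 178.18], [-50.72, 133.34], [12.68, 142.11], [-81.47, 261.47], [9.98, 163.14], [-165.26, 165.26]. Speed limits (degrees/s): [136.94, 136.94, 180, 180, 180, 180].

## Interface

Orientations are given as a 3x3 rotation matrix whose columns are the frame's x, y, z axes.
In Python, from rig import readout, imaging, job, env gives the robot as it stands.
- The arm moves only by the tool move_arm, never from a script. Its argument "motion" is a list of rows, each a list of 3 entries, a list of its own where there are three numbers: the shift along the tool's x, y, z normalised to -1 to 1, where 1 is 0.02 m, then the turn, a rotation vector about the tool's x, y, z normalised to -1 to 1, where 1 is 120 degrees, then the gripper command: -1 is shut, 1 is fully open, values between are in proportion. In form: [[[tx, ty, tz], [rx, ry, rz], claw], ...]. A call has 1 to 12 rows; each row shifts and turns the pose as measured when the row begins, along the tool's axes as they then stand; what a row does not reach is not made up. A row lasts 1/12 s, in which the tool goes at most 41.7 mm and 7.16 degrees, less where a joint would pass 70% of its speed; a pose out of reach is approached as far as the arm can. A call with a number of a shift or a turn outside -1 to 1 is refused whole. A call with a gripper value outside its range is refused whole. The fingers move at their own pace and stop on an object; "squeeze" is the grip in N (left out, the last holds). Time passes only in rows, so rows that do not move let the fingers close. It gives the time, the measured TCP pose, the force and the opening at its end, in the units of the state.
- readout.observe(): the state, without advancing time (a new reading comes with each control period).
- imaging.get_image(name): name is "scene" or "top" or "wrist"; returns a dict with "img" (384x512x3 uint8, blue, green, red), "fov_y" (degrees; the focal length in pixels is half the picture's height over the tangent of half this angle, whatever the lens; pixels are square), "cx", "cy" (the principal point, pixels), "eye" and "orientation" of the camera in the world. Camera axes: x right, y up, looking along -z (the intrinsics and any distortion apply to the point x, -y, -z); pixel columns grow to the right and rows downward; lengths in m; the calibration is good to about 2 mm. A picture is of the moment at which its call begins. There is no depth.
- job.close_job(): hands the job in, once; it reports no verdict.
The state is a dict: "time_s": time; "q": joint angles; "qvel": joint speeds; "joint_efforts": joint torques, N m; "position": TCP position; "tool_rot": TCP orientation; "ft_force": force on the tool from outside, world axes, zero at the start; "wrist_torque": the same for the moment, N m; "grip_width": finger opening in m.
Only numpy, scipy, OpenCV 4.12 (cv2) and the standard library are available. Lean on these libraries where they do the work, as an engineer would, in place of code of your own. Each camera call takes 0.05 s, during which the arm holds its last target.

## Working session

There is one attempt and no reset: what is moved stays moved. The work goes in short steps, Python scripts to look and compute and a tool call to move; the robot and the scene stay as the last step left them, time stands still between calls to the robot, and variables do not carry over. Pictures are saved under pics/ and viewed, and the job is handed in when it is done.

Besides the shell and the picture viewer there is one more tool, called after ">>>" by a JSON object that holds its "method" and its "body", one argument or row to a line. move_arm: Moves the arm, as the interface text tells. Its arguments: {"type":"object","properties":{"motion":{"type":"array","items":{"type":"array"}},"squeeze":{"type":"number"}},"required":["motion"]}

```bash
ls; mkdir -p pics; python3 - <<'E'
from rig import readout, imaging, job, env
import cv2
print(readout.observe()); print(env.tcp_to_grasp, [a for a in dir(env) if a[0]!='_'])
for n in ("scene","top","wrist"):
    d=imaging.get_image(n); cv2.imwrite(f'pics/{n}0.png',d['img'])
    print(n,{k:v for k,v in d.items() if k!='img'})
E
```

```text
pics
{'time_s': 0.0, 'q': array([ 6.27231317e+01,  2.18430066e+01,  7.43859517e+01,  7.68977208e-04,
        8.38581538e+01, -1.23355781e+01]), 'qvel': array([ 0.06722384,  0.0819178 , -0.02236075, -0.00867596, -0.05757451,
       -0.02238475]), 'joint_efforts': array([-1.05920640e-05, -4.48459053e+01, -2.31275243e+01, -1.91371960e-04,
        4.83013326e-03, -1.33180933e-05]), 'position': array([0.14166376, 0.53113555, 0.23068583]), 'tool_rot': array([[-9.66190033e-01,  2.57830018e-01, -7.08641642e-04],
       [ 2.57830770e-01,  9.66189156e-01, -1.34521192e-03],
       [ 3.37845857e-04, -1.48243997e-03, -9.99998844e-01]]), 'ft_force': array([ 0.30784313, -0.27687032,  0.42613209]), 'wrist_torque': array([-0.02154902,  0.02529758,  0.03485853]), 'grip_width': 0.08548012556455022}
0.0187 ['MotionError', 'tcp_to_grasp']
scene {'fov_y': 55.554192353986096, 'cx': 255.44407914680002, 'cy': 191.79911452720546, 'eye': array([1.28505226, 0.02078327, 0.65290633]), 'orientation': array([[ 0.06136416, -0.59094328,  0.80437583],
       [ 0.9980916 ,  0.04190079, -0.04535947],
       [-0.00689911,  0.80562421,  0.59238673]])}
top {'fov_y': 48.429342435034755, 'cx': 251.28776096052135, 'cy': 194.7905377636353, 'eye': array([0.58137883, 0.07403352, 1.03201425]), 'orientation': array([[ 0.01476255,  0.99972173, -0.01839928],
       [-0.99972486,  0.01509305,  0.01795552],
       [ 0.01822823,  0.01812915,  0.99966948]])}
wrist {'fov_y': 61.81596546964199, 'cx': 256.7409671501894, 'cy': 194.41617142859437, 'eye': array([0.0748751 , 0.5498081 , 0.37440253]), 'orientation': array([[ 0.25905014, -0.92921   , -0.26355605],
       [ 0.96586204,  0.24868686,  0.07256285],
       [-0.0018832 , -0.2733562 ,  0.96191103]])}
```

View pics/scene0.png

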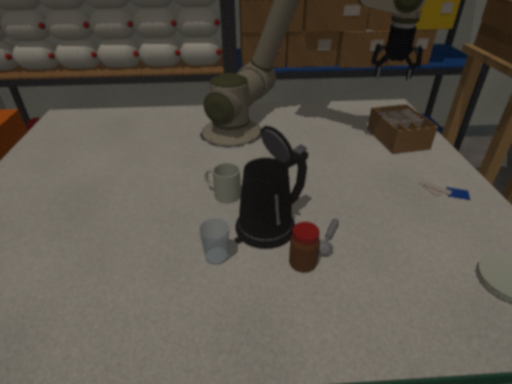

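View pics/top0.png

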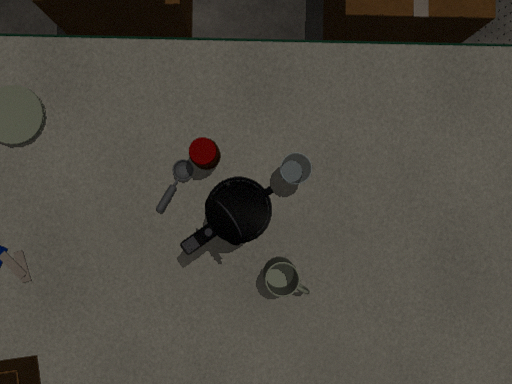

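View pics/wrist0.png

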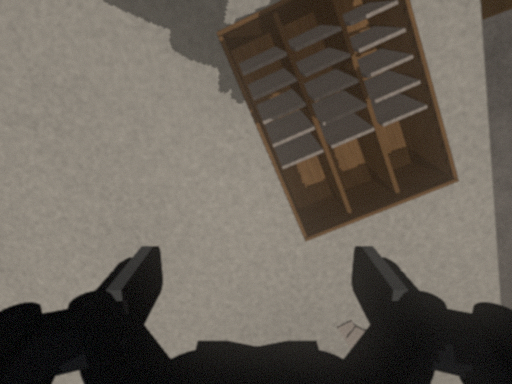

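The top view shows the kettle at about (238,210), the paddle at about (193,243), the jar at (203,152), the tumbler at (292,172) and the mug at (282,278). I'll enlarge this.

```bash
python3 - <<'E'
import cv2,numpy as np
a=cv2.imread('pics/top0.png')[165:275,165:315]
g=lambda a:(255*(a/255.)**.5).astype('uint8')
cv2.imwrite('pics/top0c.png',cv2.resize(g(a),None,fx=5,fy=5,interpolation=cv2.INTER_CUBIC))
a=cv2.imread('pics/scene0.png')[115:255,220:330]
cv2.imwrite('pics/scene0c.png',cv2.resize(g(a),None,fx=4,fy=4,interpolation=cv2.INTER_CUBIC))
E
```

```text
(no output)
```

View pics/top0c.png

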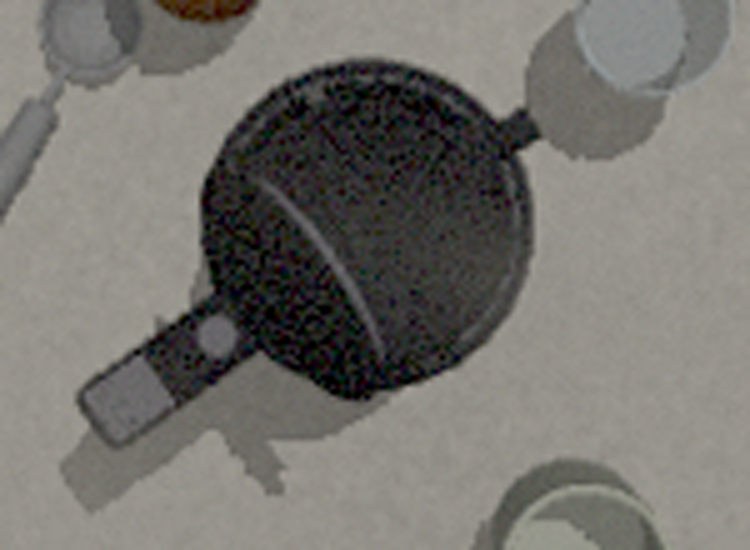

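View pics/scene0c.png

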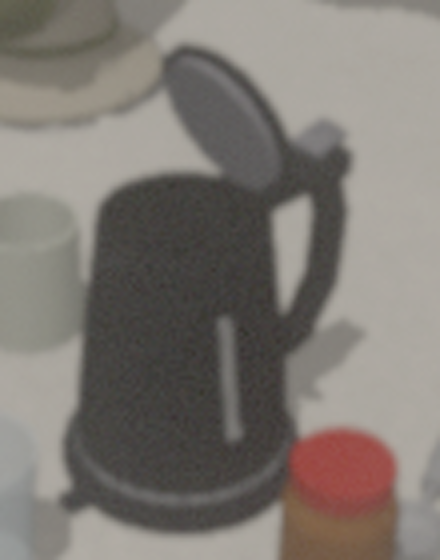

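```bash
cat > h.py <<'E'
import numpy as np
CAM={'scene':dict(f=55.554192353986096,c=(255.44407914680002,191.79911452720546),e=np.array([1.28505226,0.02078327,0.65290633]),R=np.array([[0.06136416,-0.59094328,0.80437583],[0.9980916,0.04190079,-0.04535947],[-0.00689911,0.80562421,0.59238673]])),
'top':dict(f=48.429342435034755,c=(251.28776096052135,194.7905377636353),e=np.array([0.58137883,0.07403352,1.03201425]),R=np.array([[0.01476255,0.99972173,-0.01839928],[-0.99972486,0.01509305,0.01795552],[0.01822823,0.01812915,0.99966948]]))}
def proj(c,P):
    c=CAM[c]; p=(np.asarray(P)-c['e'])@c['R']; f=192/np.tan(np.radians(c['f']/2))
    return np.stack([c['c'][0]+f*p[...,0]/-p[...,2], c['c'][1]-f*p[...,1]/-p[...,2]],-1)
def atz(c,uv,z):
    c=CAM[c]; f=192/np.tan(np.radians(c['f']/2))
    d=c['R']@np.array([(uv[0]-c['c'][0])/f,-(uv[1]-c['c'][1])/f,-1]); return c['e']+d*(z-c['e'][2])/d[2]
def K(x,y,w,p):
    p=np.asarray(p,float); return np.stack([x+np.cos(w)*p[...,0]-np.sin(w)*p[...,1], y+np.sin(w)*p[...,0]+np.cos(w)*p[...,1],.012+p[...,2]],-1)
def lid(th,u,z): # point in kettle frame on middle line
    return [-.05+u*np.cos(th)-z*np.sin(th),0,.18+u*np.sin(th)+z*np.cos(th)]
E
python3 - <<'E'
from h import *
from scipy.optimize import least_squares
t=lambda a,b:(165+a/5,165+b/5)
rel=atz('top',t(216,336),.194); pad=atz('top',t(128,401),.2)
print('rel',rel,'pad',pad,np.hypot(*(rel-pad)[:2]))
B=[atz('top',t(*p),.012) for p in ((202,215),(533,225),(365,58))]
print(B, 'base y width',B[0][1]-B[1][1])
u=(rel-pad)[:2];w0=np.arctan2(u[1],u[0])
# base circle: image edge points
E_=[(202,215),(533,225),(365,58),(250,107),(490,125),(520,300),(450,372)]
P=np.array([atz('top',t(*p),.012)[:2] for p in E_])
r=least_squares(lambda q:np.hypot(*(P-q[:2]).T)-q[2],[.55,.1,.08]);print('circle',r.x,r.fun)
def f(q):
    x,y,w,th=q
    o=[proj('top',K(x,y,w,[-.070,0,.182]))-t(216,336), proj('top',K(x,y,w,[-.111,0,.1885]))-t(128,401)]
    o.append(proj('top',K(x,y,w,lid(th,.103,.0)))-t(330,255))
    o.append([(np.hypot(x-r.x[0],y-r.x[1]))*600])
    o.append((proj('scene',K(x,y,w,lid(th,.103,.0)))-(220+172/4,115+52/4))*.7)
    return np.concatenate(o)
s=least_squares(f,[r.x[0],r.x[1],w0,1.]);print(s.x,np.degrees(s.x[2]),s.fun)
x,y,w,th=s.x
for n,p in dict(rel=[-.07,0,.182],padc=[-.12,0,.191],edge=lid(th,.088,.006),hinge=[-.05,0,.18]).items():
    P=K(x,y,w,p);print(n,P,proj('top',P),proj('scene',P),(proj('scene',P)-(220,115))*4)
print('jar',atz('top',(203,152),.105),'tumbler',atz('top',(292,172),.095),'mug',atz('top',(282,277),.09))
E
```

```text
rel [0.52232152 0.14222064 0.194     ] pad [0.49709938 0.17540384 0.2       ] 0.0416807036695505
[array([0.56700806, 0.16464879, 0.012     ]), array([0.56452514, 0.0066163 , 0.012     ]), array([0.64315953, 0.08812053, 0.012     ])] base y width 0.15803248985431556
circle [0.5618253  0.08628994 0.07961058] [-0.00108051  0.00010879  0.00174426  0.00057469 -0.00257853  0.00145485
 -0.00022354]
[ 0.56207038  0.0853854  -0.94941494  1.15711118] -54.397469325810846 [-0.04946685  0.51232733 -0.1491678  -0.15733744  1.7773605   0.31674987
  0.56229244  3.99018171  1.01555623]
rel [0.52131926 0.14230065 0.194     ] [208.15053315 232.71232733] [287.16028389 156.35359952] [268.64113558 165.41439807]
padc [0.49221132 0.18295441 0.203     ] [186.44823321 247.83825431] [301.95252681 146.67011893] [327.81010725 126.6804757 ]
edge [0.55035789 0.10174372 0.27498874] [227.58313407 219.82759828] [272.51345815 132.52710813] [210.05383262  70.10843253]
hinge [0.53296244 0.12603915 0.192     ] [216.63168966 226.81176085] [281.07954705 159.78324535] [244.3181882  179.13298138]
jar [0.68978469 0.16362005 0.105     ] tumbler [ 0.65015364 -0.03168728  0.095     ] mug [ 0.41866781 -0.01320523  0.09      ]
```

Top and scene views agree: the kettle is at about (0.562, 0.085), yaw -54.4°, with the lid open about 1.15 rad. First I'll shut the fingers, raise the tool, and turn tool x onto kettle -x.

>>> {"method": "move_arm", "body": {
  "motion": [
    [[0,0,-0.7],[0,0,0.05],-1],
    [[0,0,-0.7],[0,0,0.05],-1],
    [[0,0,-0.7],[0,0,0.05],-1],
    [[0,0,-0.7],[0,0,0.05],-1],
    [[0,0,-0.7],[0,0,0.05],-1],
    [[0,0,-0.7],[0,0,0.05],-1],
    [[0,0,-0.7],[0,0,0.03],-1],
    [[0,0,0],[0,0,0],-1]
  ],
  "squeeze": 20
}}

```text
time_s: 0.82
position: [0.1413, 0.5303, 0.3299]
tool_rot: [[-0.552, 0.834, -0.004], [0.834, 0.552, -0.009], [-0.005, -0.009, -1.0]]
ft_force: [1.0, 0.7, 0.4]
grip_width: 0.0002
```

>>> {"method": "move_arm", "body": {
  "motion": [
    [[-1,0.2,0],[0,0,-0.017],-1],
    [[-1,0.2,0],[0,0,0],-1],
    [[-1,0.2,0],[0,0,0],-1],
    [[-1,0.2,0],[0,0,0],-1],
    [[-1,0.2,0],[0,0,0],-1],
    [[-1,0.2,0],[0,0,0],-1],
    [[-1,0.2,0],[0,0,0],-1],
    [[-1,0.2,0],[0,0,0],-1],
    [[-1,0.2,0],[0,0,0],-1],
    [[-1,0.2,0],[0,0,0],-1],
    [[-1,0.2,0],[0,0,0],-1],
    [[0,0,0],[0,0,0],-1]
  ]
}}

```text
time_s: 1.82
position: [0.3111, 0.3705, 0.3184]
tool_rot: [[-0.61, 0.793, -0.015], [0.793, 0.609, -0.019], [-0.006, -0.024, -1.0]]
ft_force: [0.3, 0.2, -0.8]
grip_width: -0.0001
```

>>> {"method": "move_arm", "body": {
  "motion": [
    [[-1,0.1,-0.1],[-0.01,0.003,0.015],-1],
    [[-1,0.1,-0.1],[0,0,0],-1],
    [[-1,0.1,-0.1],[0,0,0],-1],
    [[-1,0.1,-0.1],[0,0,0],-1],
    [[-1,0.1,-0.1],[0,0,0],-1],
    [[-1,0.1,-0.1],[0,0,0],-1],
    [[-1,0.1,-0.1],[0,0,0],-1],
    [[-1,0.1,0],[0,0,0],-1],
    [[-1,0.1,0],[0,0,0],-1],
    [[-1,0.1,0],[0,0,0],-1],
    [[-1,0.1,0],[0,0,0],-1],
    [[0,0,0],[0,0,0],-1]
  ]
}}

```text
time_s: 2.82
position: [0.461, 0.2021, 0.3215]
tool_rot: [[-0.606, 0.796, -0.017], [0.796, 0.606, -0.004], [0.007, -0.016, -1.0]]
ft_force: [0.1, 0.2, -0.2]
grip_width: 0.0003
```

```bash
cat > look.py <<'E'
import sys,cv2
from rig import imaging,readout
import numpy as np
from h import *
n=sys.argv[1]
g=lambda a:(255*(a/255.)**.5).astype('uint8')
a=imaging.get_image('top')['img'][165:275,165:315]
b=imaging.get_image('scene')['img'][75:215,220:340]
w=imaging.get_image('wrist')['img']
A=cv2.resize(g(a),None,fx=3,fy=3,interpolation=cv2.INTER_CUBIC)
B=cv2.resize(g(b),None,fx=4,fy=4,interpolation=cv2.INTER_CUBIC)[:560,:340+140]
W=cv2.resize(g(w),(300,225))
C=np.zeros((560,780,3),'uint8');C[:560,:B.shape[1]]=B
A=cv2.resize(A,(300,220));C[:220,480:]=A;C[225:450,480:]=W
cv2.imwrite(f'pics/{n}.png',C)
o=readout.observe();p=o['position'];k=np.array([.562,.0855]);c,s=np.cos(-.9494),np.sin(-.9494)
d=p[:2]-k;print('tcp in kettle',c*d[0]+s*d[1],-s*d[0]+c*d[1],p[2]-.012,'F',o['ft_force'],'z',o['tool_rot'][:,2],'yaw',np.degrees(np.arctan2(o['tool_rot'][1,0],o['tool_rot'][0,0])))
E
python3 look.py a1
```

```text
tcp in kettle -0.15654107533589579 -0.01458408322360387 0.3103331378689221 F [ 0.47281615 -0.36944695  0.66882019] z [-0.01625326 -0.00339789 -0.99986213] yaw 127.36753331845938
```

View pics/a1.png

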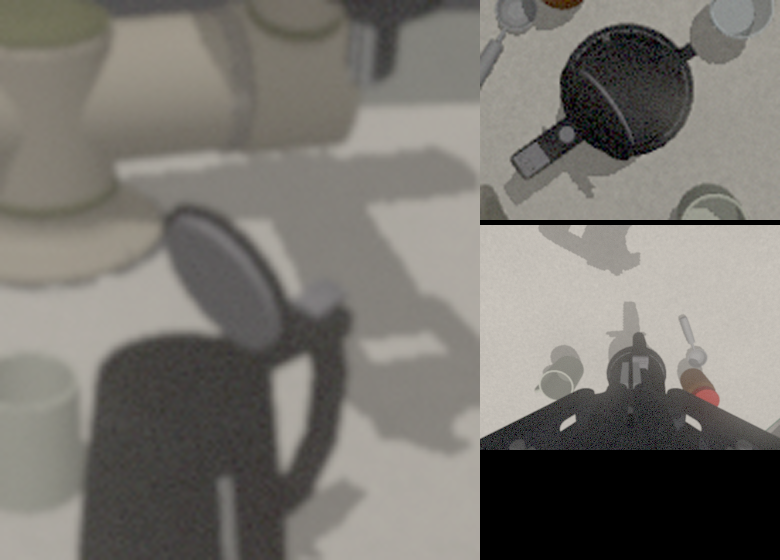

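>>> {"method": "move_arm", "body": {
  "motion": [
    [[-0.8,0.15,0.1],[-0.007,-0.003,0.015],-1],
    [[-0.8,0.15,0.3],[0,0,0],-1],
    [[-0.8,0.15,0.5],[0,0,0],-1],
    [[-0.8,0.15,0.5],[0,0,0],-1],
    [[-0.8,0.15,0.5],[0,0,0],-1],
    [[0,0,0.5],[0,0,0],-1],
    [[0,0,0],[0,0,0],-1]
  ]
}}

```text
time_s: 3.55
position: [0.518, 0.1512, 0.2706]
tool_rot: [[-0.591, 0.807, 0.0], [0.807, 0.591, 0.002], [0.002, 0.002, -1.0]]
ft_force: [0.7, -0.6, -0.4]
grip_width: 0.0002
```

```bash
python3 look.py a2
```

```text
tcp in kettle -0.07924880632764737 0.002967794550008389 0.26131020708084324 F [ 0.81507385  0.49582851 -0.17328702] z [ 0.00449488  0.00240286 -0.99998701] yaw 126.24893600172386
```

View pics/a2.png

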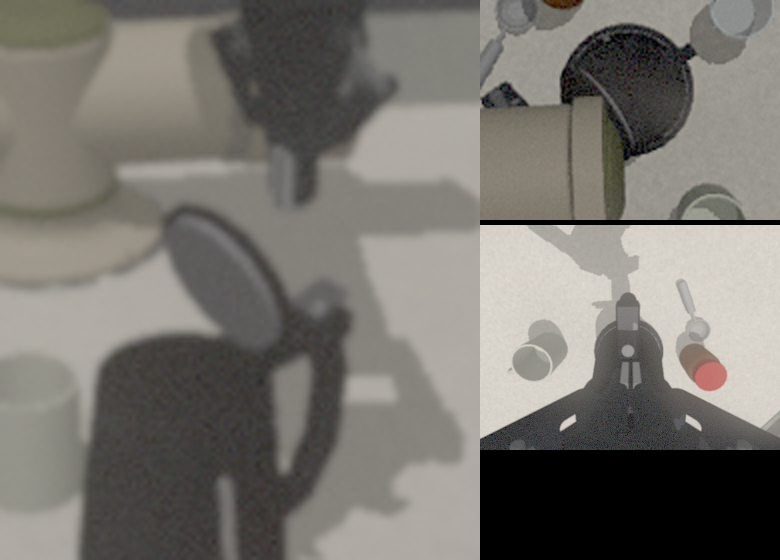

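>>> {"method": "move_arm", "body": {
  "motion": [
    [[-0.8,-0.1,0],[0,0,0],-1],
    [[-0.8,0,0],[0,0,0],-1],
    [[-0.75,0,0],[0,0,0],-1],
    [[-0.58,0,0.26],[0,0,0],-1],
    [[-0.54,0,0.34],[0,0,0],-1],
    [[-0.49,0,0.42],[0,0,0],-1],
    [[0,0,0],[0,0,0],-1]
  ]
}}

```text
time_s: 4.28
position: [0.5673, 0.0834, 0.2541]
tool_rot: [[-0.594, 0.805, 0.009], [0.805, 0.594, 0.003], [-0.003, 0.01, -1.0]]
ft_force: [-0.0, 0.7, -1.0]
grip_width: -0.0003
```

```bash
python3 look.py a3
```

```text
tcp in kettle 0.003003905424606304 0.0035226351463912594 0.24422602326397475 F [ 0.29208899 -0.28727047  0.07284085] z [ 0.01178181  0.00364898 -0.99992393] yaw 126.51749000306717
```

View pics/a3.png

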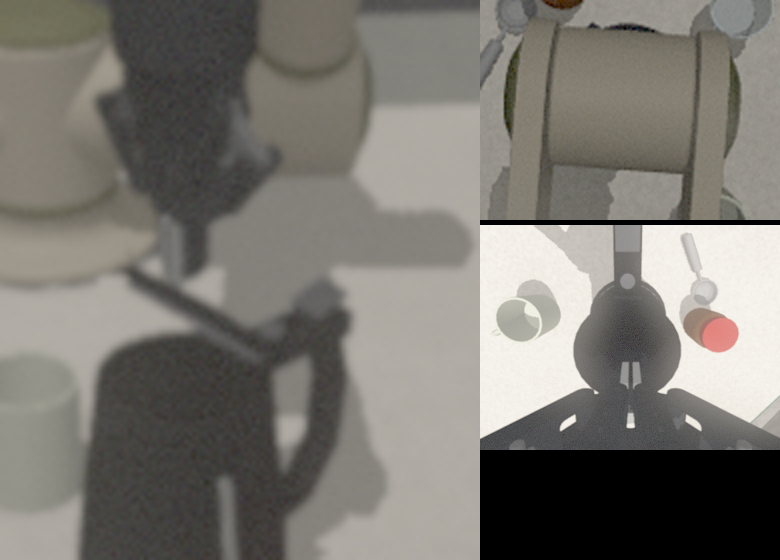

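>>> {"method": "move_arm", "body": {
  "motion": [
    [[-0.25,-0.1,0.6],[0,0,0],-1],
    [[-0.34,0,0.55],[0,0,0],-1],
    [[-0.25,0,0.6],[0,0,0],-1],
    [[-0.15,0,0.6],[0,0,0],-1],
    [[0,0,0],[0,0,0],-1]
  ]
}}

```text
time_s: 4.85
position: [0.5783, 0.0692, 0.2098]
tool_rot: [[-0.598, 0.802, 0.018], [0.802, 0.598, 0.003], [-0.008, 0.016, -1.0]]
ft_force: [1.0, 0.2, 0.6]
grip_width: -0.0001
```

```bash
python3 look.py a4
```

```text
tcp in kettle 0.02269782651898212 0.004471286908275611 0.2004365073041636 F [-0.25810762  0.19935923 -0.48017563] z [ 0.02170768  0.00290929 -0.99976013] yaw 126.72337217238737
```

View pics/a4.png

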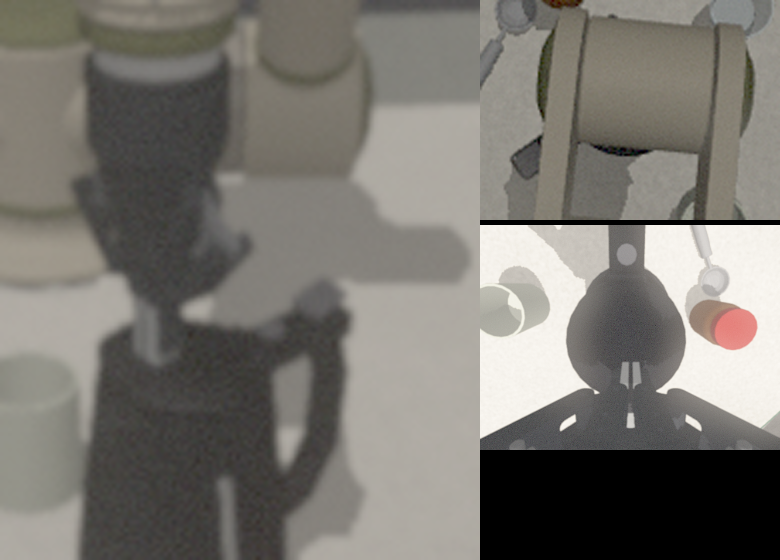

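>>> {"method": "move_arm", "body": {
  "motion": [
    [[0,0,0.2],[0,0,0],-1],
    [[0,0,0.2],[0,0,0],-1],
    [[0,0,0.15],[0,0,0],-1],
    [[0,0,0],[0,0,0],-1]
  ]
}}

```text
time_s: 5.33
position: [0.5797, 0.0703, 0.203]
tool_rot: [[-0.599, 0.801, 0.027], [0.801, 0.599, 0.002], [-0.014, 0.023, -1.0]]
ft_force: [0.1, 0.0, 0.7]
grip_width: 0.0001
```

```bash
python3 look.py a5
```

```text
tcp in kettle 0.022736318554902244 0.0055817007300681225 0.191406099670166 F [-0.05230673  0.81539556  0.80453374] z [ 0.02662304  0.00245819 -0.99964252] yaw 126.77334650994912
```

>>> {"method": "move_arm", "body": {
  "motion": [
    [[0,-0.1,0.12],[0,0,0],-1],
    [[0,-0.1,0.12],[0,0,0],-1],
    [[0,0,0],[0,0,0],-1]
  ]
}}

```text
time_s: 5.73
position: [0.577, 0.0679, 0.1988]
tool_rot: [[-0.599, 0.8, 0.029], [0.801, 0.599, 0.003], [-0.015, 0.025, -1.0]]
ft_force: [0.7, 1.0, 1.6]
grip_width: 0.0004
```

```bash
python3 look.py a6
```

```text
tcp in kettle 0.023001525096446568 0.002049133512033889 0.1870132097145106 F [-0.70199468 -0.31124173  0.16328055] z [ 0.0286228   0.00264445 -0.99958679] yaw 126.79145043527339
```

View pics/a6.png

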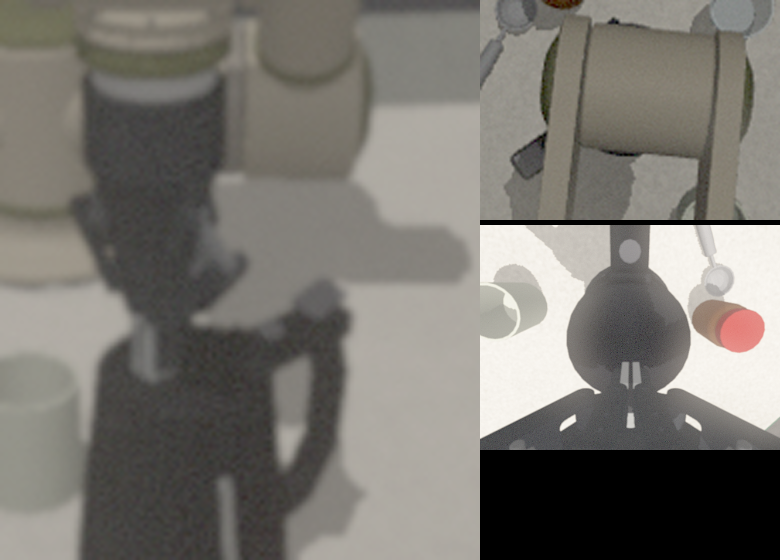

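>>> {"method": "move_arm", "body": {
  "motion": [
    [[0,0,0.12],[0,0,0],-1],
    [[0,0,0.08],[0,0,0],-1]
  ]
}}

```text
time_s: 6.05
position: [0.5773, 0.068, 0.1962]
tool_rot: [[-0.599, 0.8, 0.03], [0.801, 0.599, 0.003], [-0.016, 0.026, -1.0]]
ft_force: [-3.7, 0.1, 10.5]
grip_width: -0.0006
```

```bash
python3 look.py a7
```

```text
tcp in kettle 0.023107259419695485 0.00227236785330435 0.18455434683646912 F [-3.14944673 -1.38599863 10.25188119] z [ 0.03048353  0.00236039 -0.99953248] yaw 126.79815774950808
```

10 N on the seal, so the lid is shut. I'll hold briefly, then lift.

>>> {"method": "move_arm", "body": {
  "motion": [
    [[0,0,0],[0,0,0],-1],
    [[0,0,0],[0,0,0],-1],
    [[0,0,0],[0,0,0],-1],
    [[0,0,-0.3],[0,0,0],-1],
    [[0,0,-0.6],[0,0,0],-1],
    [[0,0,-0.8],[0,0,0],-1],
    [[0,0,-0.8],[-0.005,-0.013,0.01],-1],
    [[0,0,-0.5],[0,0,0],-1],
    [[0,0,0],[0,0,0],-1]
  ]
}}

```text
time_s: 6.95
position: [0.5743, 0.0679, 0.2594]
tool_rot: [[-0.58, 0.813, 0.052], [0.814, 0.581, -0.014], [-0.042, 0.034, -0.999]]
ft_force: [-0.7, -0.2, -1.2]
grip_width: -0.0003
```

```bash
python3 look.py a8
```

```text
tcp in kettle 0.021119512641688334 -0.000784384968012827 0.24468977465456931 F [-0.72288066 -0.02980992 -0.15816542] z [ 0.0479371  -0.01386487 -0.99875412] yaw 125.4934539848972
```

View pics/a8.png

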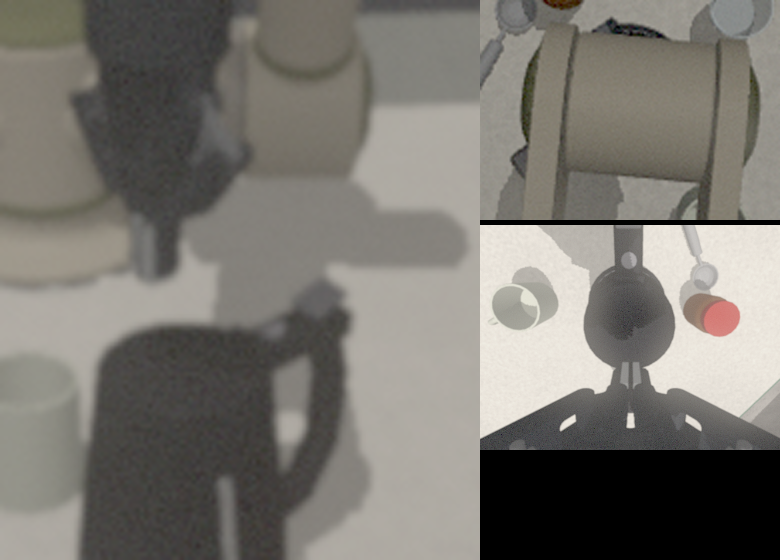

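>>> {"method": "move_arm", "body": {
  "motion": [
    [[1,0,0],[0.015,0.019,0],-1],
    [[1,0,0],[0,0,0],-1],
    [[1,0,0],[0,0,0],-1],
    [[1,0,0],[0,0,0],-1],
    [[1,0,0],[0,0,0],-1],
    [[1,0,0],[0,0,0],-1],
    [[1,0,0],[0,0,0],-1],
    [[0,0,0],[0,0,0],-1]
  ]
}}

```text
time_s: 7.77
position: [0.4873, 0.1847, 0.2468]
tool_rot: [[-0.578, 0.816, -0.021], [0.816, 0.578, 0.0], [0.012, -0.017, -1.0]]
ft_force: [0.5, 0.4, 0.7]
grip_width: -0.0001
```

```bash
python3 look.py a9
```

```text
tcp in kettle -0.12096797715120367 -0.002576375376838351 0.23495646553367422 F [-0.27520457  0.75812714  0.405395  ] z [-1.95428739e-02 -4.15879484e-04 -9.99808933e-01] yaw 125.1738523252685
```

View pics/a9.png

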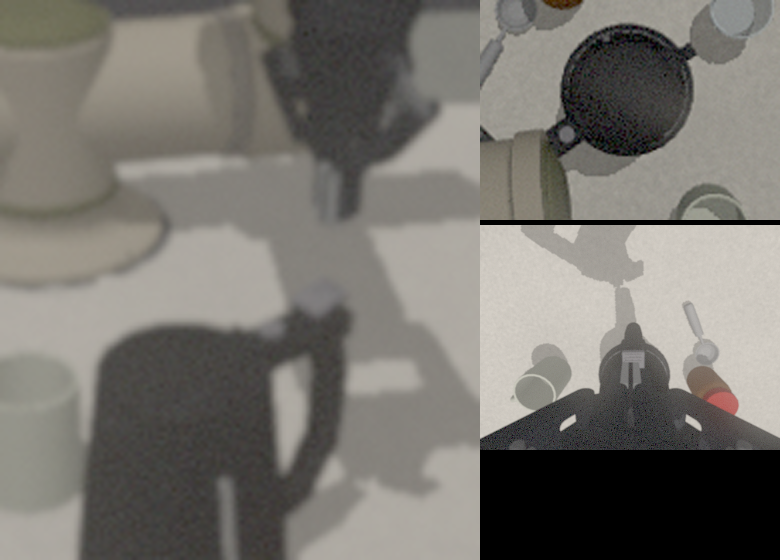

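>>> {"method": "move_arm", "body": {
  "motion": [
    [[0,0.05,0.5],[-0.008,-0.005,0],-1],
    [[0,0.05,0.5],[0,0,0],-1],
    [[0,0,0.4],[0,0,0],-1],
    [[0,0,0.2],[0,0,0],-1],
    [[0,0,0],[0,0,0],-1]
  ]
}}

```text
time_s: 8.33
position: [0.4939, 0.1798, 0.2122]
tool_rot: [[-0.572, 0.82, 0.0], [0.82, 0.572, -0.0], [-0.0, 0.0, -1.0]]
ft_force: [0.4, 0.8, -0.9]
grip_width: 0.0003
```

```bash
python3 look.py a10
```

```text
tcp in kettle -0.11653553343990908 -5.393243944381426e-05 0.20146066902758325 F [1.41692264 0.74802997 0.26747157] z [ 2.52716257e-03  1.93927801e-04 -9.99996788e-01] yaw 124.9255464845938
```

View pics/a10.png

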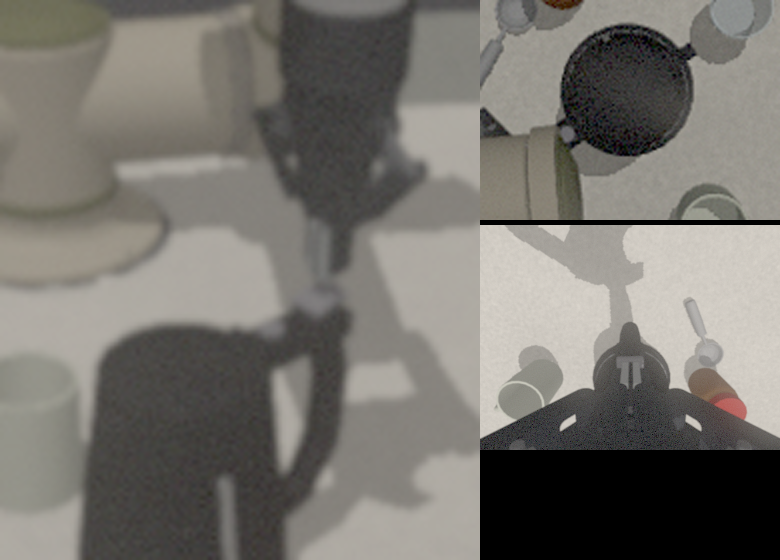

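>>> {"method": "move_arm", "body": {
  "motion": [
    [[0.15,0,0.1],[0,0,0],-1],
    [[0.1,0,0.15],[0,0,0],-1],
    [[0,0,0.15],[0,0,0],-1],
    [[0,0,0.1],[0,0,0],-1]
  ]
}}

```text
time_s: 8.82
position: [0.4916, 0.1849, 0.2042]
tool_rot: [[-0.573, 0.82, 0.006], [0.82, 0.573, 0.001], [-0.003, 0.005, -1.0]]
ft_force: [0.6, -0.5, 0.9]
grip_width: -0.0002
```

```bash
python3 look.py a11
```

```text
tcp in kettle -0.12158918876798044 0.000669237316624674 0.19248162847957764 F [-0.43943302  1.13459515  0.14808938] z [ 5.70688322e-03  7.29617023e-04 -9.99983449e-01] yaw 124.91780271781838
```

>>> {"method": "move_arm", "body": {
  "motion": [
    [[0,0,0.12],[0,0,0],-1],
    [[0,0,0.12],[0,0,0],-1]
  ]
}}

```text
time_s: 9.13
position: [0.4917, 0.1852, 0.2002]
tool_rot: [[-0.572, 0.82, 0.006], [0.82, 0.572, 0.002], [-0.002, 0.006, -1.0]]
ft_force: [-1.1, 1.3, 3.1]
grip_width: 0.0
```

```bash
python3 look.py a12
```

```text
tcp in kettle -0.121770864354433 0.0008396074857212263 0.1881160712948791 F [-0.7611316   2.11683945  2.00718212] z [ 0.00627781  0.0012327  -0.99997953] yaw 124.92747085162117
```

Contact, at about 2–3 N. I'll keep going down in small steps.

>>> {"method": "move_arm", "body": {
  "motion": [
    [[0,0,0.12],[0,0,0],-1],
    [[0,0,0.1],[0,0,0],-1]
  ]
}}

```text
time_s: 9.45
position: [0.492, 0.185, 0.1961]
tool_rot: [[-0.573, 0.82, 0.007], [0.82, 0.573, 0.001], [-0.003, 0.007, -1.0]]
ft_force: [-2.8, 0.3, 8.2]
grip_width: 0.0002
```

```bash
python3 look.py a13
```

```text
tcp in kettle -0.12169911150421023 0.0010271813826520787 0.18442000478244924 F [-2.70370635  0.44798208  6.33653614] z [ 0.00750095  0.00137311 -0.99997092] yaw 124.92958746291455
```

>>> {"method": "move_arm", "body": {
  "motion": [
    [[0,0,0.07],[0,0,0],-1],
    [[0,0,0],[0,0,0],-1]
  ]
}}

```text
time_s: 9.77
position: [0.4921, 0.185, 0.1962]
tool_rot: [[-0.573, 0.82, 0.009], [0.82, 0.573, 0.001], [-0.004, 0.008, -1.0]]
ft_force: [-3.9, 2.2, 7.6]
grip_width: -0.0004
```

```bash
python3 look.py a14
```

```text
tcp in kettle -0.1216481945018842 0.0010309302835615902 0.18422080373070457 F [-3.85081621  1.21373767  7.86188044] z [ 0.00901629  0.00130933 -0.9999585 ] yaw 124.9340564536032
```

View pics/a14.png

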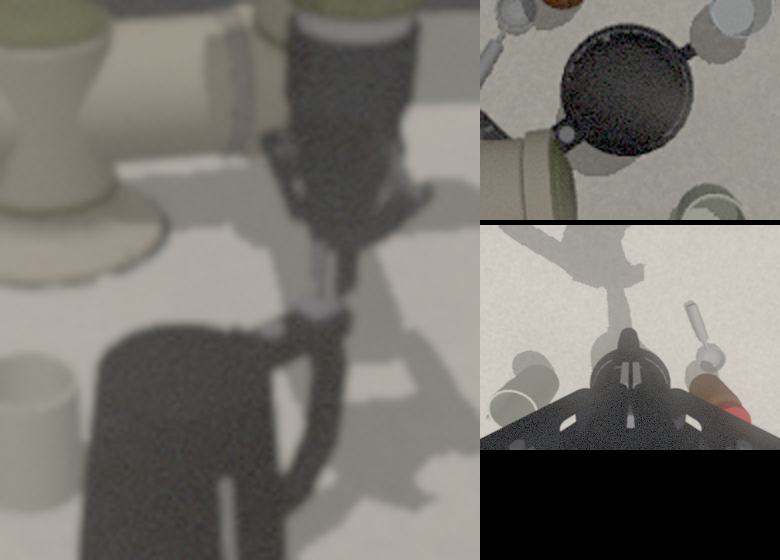

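>>> {"method": "move_arm", "body": {
  "motion": [
    [[0,0,0.12],[0,0,0],-1],
    [[0,0,0.08],[0,0,0],-1]
  ]
}}

```text
time_s: 10.08
position: [0.4923, 0.1849, 0.1943]
tool_rot: [[-0.573, 0.82, 0.012], [0.82, 0.573, 0.001], [-0.006, 0.01, -1.0]]
ft_force: [-5.9, 0.8, 16.3]
grip_width: 0.0002
```

```bash
python3 look.py a15
```

```text
tcp in kettle -0.12138362735769559 0.0011879498687607376 0.1826285495569537 F [-5.43149438 -0.07233428 15.5958665 ] z [ 0.01225816  0.00110154 -0.99992426] yaw 124.93747603536936
```

Firmly at the end stop: 16 N, with stiffness rising. Lifting off and backing away.

>>> {"method": "move_arm", "body": {
  "motion": [
    [[0,0,-0.3],[0,0,0],-1],
    [[0,0,-0.6],[0,0,0],-1],
    [[0,0,-1],[0,0,0],-1],
    [[0,0,-1],[0,0,0],-1],
    [[0.5,0,-1],[0,0,0],-1],
    [[1,0,-0.5],[0,0,0],-1],
    [[1,0,0],[0,0,0],-1],
    [[1,0,0],[0,0,0],-1],
    [[1,0,0],[0,0,0],-1],
    [[1,0,0],[0,0,0],-1],
    [[0,0,0],[0,0,0],-1]
  ]
}}

```text
time_s: 11.15
position: [0.4281, 0.2754, 0.2833]
tool_rot: [[-0.568, 0.823, 0.014], [0.823, 0.568, -0.004], [-0.011, 0.009, -1.0]]
ft_force: [-0.4, 0.5, -0.6]
grip_width: -0.0001
```

```bash
python3 look.py a16; python3 - <<'E'
from rig import imaging
import cv2
g=lambda a:(255*(a/255.)**.5).astype('uint8')
t=imaging.get_image('top')['img'];s=imaging.get_image('scene')['img']
cv2.imwrite('pics/topf.png',cv2.resize(g(t[165:275,165:315]),None,fx=5,fy=5,interpolation=cv2.INTER_CUBIC))
cv2.imwrite('pics/scenef.png',cv2.resize(g(s[115:255,220:330]),None,fx=4,fy=4,interpolation=cv2.INTER_CUBIC))
E
```

```text
tcp in kettle -0.2295322612877001 0.001970841409416696 0.271151380265449 F [0.41013722 0.06589059 0.09833459] z [ 0.0138332  -0.00448963 -0.99989424] yaw 124.45927948099673
```

View pics/topf.png

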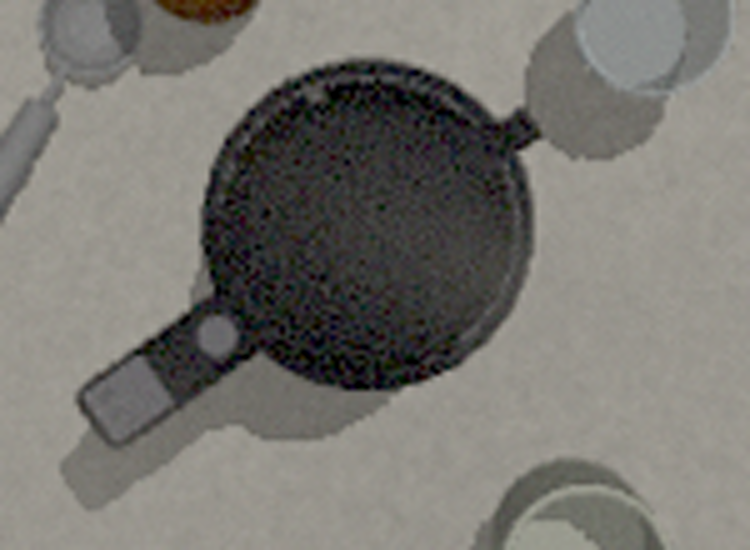

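View pics/scenef.png

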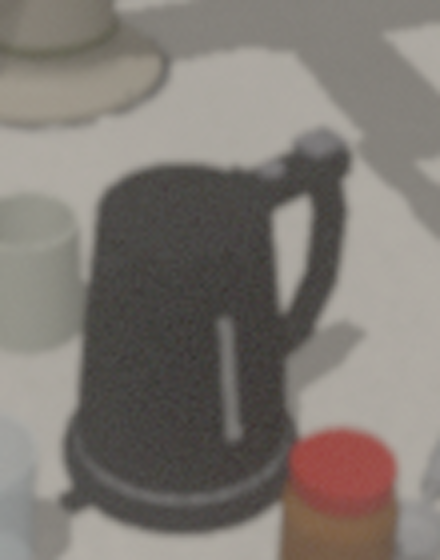

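The kettle hasn't moved, the lid is shut, and the paddle's outer edge dropped about 10 crop px (from row 118 to 128), where about 9 is expected for full travel. Handing in.

```bash
python3 -c "
from rig import job;print(job.close_job())"
```

```text
the job is handed in; nothing more can be done
None
```

I pushed the lid shut with the closed fingertips, pressed the switch paddle down to its stop, backed the hand away and handed the job in at about 11 s. No verdict was reported.

- **Lid:** it met its seal at about 10 N, and the final pictures show it shut.
- **Switch:** the last press reached about 16 N vertically, firmer than a light press but under the 25 N limit. In the scene picture the paddle's outer edge dropped about 10 enlarged pixels, where about 9 means full travel. The switch angle itself can't be read out.
- **Everything else:** the kettle and release button look unmoved against the first pictures. So do the parts of the tumbler, mug, jar and spoon that the final pictures show. The fingers stayed well clear of the release button, the hand is clear of everything, and the force reading is near zero.

No check failed or disagreed.

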